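# Weigh out chocolate and set out clementines for an orange-chocolate loaf

## Task

Get a loaf's ingredients ready: set the empty loaf tin in the middle of the scale's steel plate, its long side along the plate's long side, square and with no edge overhanging; let go of it, then press the tare key fully down for about half a second while the tin is still empty. After that drop every chocolate chunk into the tin and set every clementine into a dimple of its own in the wooden holder, in any order; the tin must finish centred on the plate as well. Leave the bowl and the small jar where they are.

Things in the scene. Friction and masses are not known exactly. Their poses are not given: they have to be found in the camera images.
- pan (a point): centre of the top face of the scale's bare steel weighing plate. The plate is 100 mm (its x) by 160 mm (its y, long side), top 45 mm above the table. The compact white scale is fixed to the table; its low front panel lies on the plate's -x side (towards the robot), panel top 26 mm above the table; the body reaches 95 mm in front of the plate's centre, 53 mm behind it and 90 mm to either side
- tare (a joint): travel of the scale's round tare key, m: 0 up, 0.005 fully down; spring key, about 4 N at full travel; it counts as pressed above 0.003
- tare_top (a point): centre of the top of the tare key (round, 22 mm across, vertical travel), on the front panel 73 mm in front of the plate's centre and 50 mm to its +y side
- tin: the open loaf tin, empty at the start (same thing as tin_mid); origin at the centre of its underside
- tin_mid (a point): centre of the small bare aluminium loaf tin, half-way up (27.5 mm above its underside), open at the top (+z). 130 mm long (x), 64 mm wide (y), 55 mm high, straight walls 3 mm thick with a thin rim bead; 0.14 to 0.24 kg; starts loose on the table
- chunk0_mid (a point): centre of a dark chocolate chunk, a flat rigid block 40 (x) by 26 (y) by 18 (z) mm, 25 g; starts lying flat on the brown baking mat (3 mm thick, fixed). Absent in some runs
- chunk1_mid (a point): centre of a dark chocolate chunk, a flat rigid block 40 (x) by 26 (y) by 18 (z) mm, 25 g; starts lying flat on the brown baking mat (3 mm thick, fixed). Absent in some runs
- chunk2_mid (a point): centre of a dark chocolate chunk, a flat rigid block 40 (x) by 26 (y) by 18 (z) mm, 25 g; starts lying flat on the brown baking mat (3 mm thick, fixed). Absent in some runs
- chunk3_mid (a point): centre of a dark chocolate chunk, a flat rigid block 40 (x) by 26 (y) by 18 (z) mm, 25 g; starts lying flat on the brown baking mat (3 mm thick, fixed). Absent in some runs
- fruit0: clementine (same thing as fruit0_center), a ball 50 mm in diameter; its axes mean nothing
- fruit0_center (a point): centre of a clementine, a firm ball 50 mm in diameter, 70 g, that rolls freely; starts on the steel baking sheet (180 by 220 mm, floor 3 mm thick, rim 11 mm high above the table). Absent in some runs
- fruit1: clementine (same thing as fruit1_center), a ball 50 mm in diameter; its axes mean nothing
- fruit1_center (a point): centre of a clementine, a firm ball 50 mm in diameter, 70 g, that rolls freely; starts on the steel baking sheet (180 by 220 mm, floor 3 mm thick, rim 11 mm high above the table). Absent in some runs
- fruit2: clementine (same thing as fruit2_center), a ball 50 mm in diameter; its axes mean nothing
- fruit2_center (a point): centre of a clementine, a firm ball 50 mm in diameter, 70 g, that rolls freely; starts on the steel baking sheet (180 by 220 mm, floor 3 mm thick, rim 11 mm high above the table). Absent in some runs
- holder_hole0 (a point): centre of the mouth of one of the four round dimples (35 mm across, 60 mm apart in a row along the holder's y) of the fixed dark wooden fruit holder, a strip 66 by 250 mm, 12 mm thick; a seated clementine's centre is 18 mm above this point. Any clementine may go in any dimple; z up
- holder_hole1 (a point): centre of the mouth of one of the four round dimples (35 mm across, 60 mm apart in a row along the holder's y) of the fixed dark wooden fruit holder, a strip 66 by 250 mm, 12 mm thick; a seated clementine's centre is 18 mm above this point. Any clementine may go in any dimple; z up
- holder_hole2 (a point): centre of the mouth of one of the four round dimples (35 mm across, 60 mm apart in a row along the holder's y) of the fixed dark wooden fruit holder, a strip 66 by 250 mm, 12 mm thick; a seated clementine's centre is 18 mm above this point. Any clementine may go in any dimple; z up
- holder_hole3 (a point): centre of the mouth of one of the four round dimples (35 mm across, 60 mm apart in a row along the holder's y) of the fixed dark wooden fruit holder, a strip 66 by 250 mm, 12 mm thick; a seated clementine's centre is 18 mm above this point. Any clementine may go in any dimple; z up
- bowl: bystander: white ceramic bowl, 110 mm across, 55 mm high; origin under its centre
- jar: bystander: small clear jar with a metal cap, 56 mm across, 60 mm tall; origin under its centre

How it is judged (in metres and radians):
On the way, in this order (a step that is already met when the one before it is completed fails the run):
1. the empty tin stands centred and square on the weighing plate, let go (x of tin_mid in the frame of pan between -0.01 and 0.01 m and y of tin_mid in the frame of pan between -0.01 and 0.01 m and angle between the x axis of tin_mid and the y axis of pan, either way round below 0.12 rad and angle between tin_mid's own z axis and vertical below 0.06 rad and z of tin_mid in the frame of pan between 0.023 and 0.032 m and contact force between tin and the fingers below 0.1 N and linear speed of tin below 0.02 m/s and horizontal distance between each of chunk0_mid, chunk1_mid, chunk2_mid, chunk3_mid and tin_mid above 0.07 m), for 0.3 s.
2. the tare key is pressed with the empty tin centred on the plate (value of joint tare above 0.003 m and x of tin_mid in the frame of pan between -0.01 and 0.01 m and y of tin_mid in the frame of pan between -0.01 and 0.01 m and angle between the x axis of tin_mid and the y axis of pan, either way round below 0.12 rad and angle between tin_mid's own z axis and vertical below 0.06 rad and z of tin_mid in the frame of pan between 0.023 and 0.032 m and horizontal distance between each of chunk0_mid, chunk1_mid, chunk2_mid, chunk3_mid and tin_mid above 0.07 m), for 0.15 s.
At the end, for the whole second after the job is handed in: Tin upright, released and at rest on the plate, centre within 10 mm of the plate's along each plate axis, within 0.12 rad of square; every chunk present inside the tin, centre below the rim; every clementine present at rest in a dimple, within 6 mm of its centre; tare key up (x of tin_mid in the frame of pan between -0.01 and 0.01 m and y of tin_mid in the frame of pan between -0.01 and 0.01 m and angle between the x axis of tin_mid and the y axis of pan, either way round below 0.12 rad and angle between tin_mid's own z axis and vertical below 0.06 rad and z of tin_mid in the frame of pan between 0.023 and 0.032 m and contact force between tin and the fingers below 0.1 N and linear speed of each of tin, fruit0, fruit1, fruit2 below 0.02 m/s and x of chunk0_mid in the frame of tin_mid between -0.062 and 0.062 m and y of chunk0_mid in the frame of tin_mid between -0.029 and 0.029 m and z of chunk0_mid in the frame of tin_mid between -0.0275 and 0.0275 m and x of chunk1_mid in the frame of tin_mid between -0.062 and 0.062 m and y of chunk1_mid in the frame of tin_mid between -0.029 and 0.029 m and z of chunk1_mid in the frame of tin_mid between -0.0275 and 0.0275 m and x of chunk2_mid in the frame of tin_mid between -0.062 and 0.062 m and y of chunk2_mid in the frame of tin_mid between -0.029 and 0.029 m and z of chunk2_mid in the frame of tin_mid between -0.0275 and 0.0275 m and x of chunk3_mid in the frame of tin_mid between -0.062 and 0.062 m and y of chunk3_mid in the frame of tin_mid between -0.029 and 0.029 m and z of chunk3_mid in the frame of tin_mid between -0.0275 and 0.0275 m and (distance between fruit0_center and holder_hole0 below 0.0225 m or distance between fruit0_center and holder_hole1 below 0.0225 m or distance between fruit0_center and holder_hole2 below 0.0225 m or distance between fruit0_center and holder_hole3 below 0.0225 m) and (distance between fruit1_center and holder_hole0 below 0.0225 m or distance between fruit1_center and holder_hole1 below 0.0225 m or distance between fruit1_center and holder_hole2 below 0.0225 m or distance between fruit1_center and holder_hole3 below 0.0225 m) and (distance between fruit2_center and holder_hole0 below 0.0225 m or distance between fruit2_center and holder_hole1 below 0.0225 m or distance between fruit2_center and holder_hole2 below 0.0225 m or distance between fruit2_center and holder_hole3 below 0.0225 m) and (horizontal distance between fruit0_center and holder_hole0 below 0.006 m or horizontal distance between fruit0_center and holder_hole1 below 0.006 m or horizontal distance between fruit0_center and holder_hole2 below 0.006 m or horizontal distance between fruit0_center and holder_hole3 below 0.006 m) and (horizontal distance between fruit1_center and holder_hole0 below 0.006 m or horizontal distance between fruit1_center and holder_hole1 below 0.006 m or horizontal distance between fruit1_center and holder_hole2 below 0.006 m or horizontal distance between fruit1_center and holder_hole3 below 0.006 m) and (horizontal distance between fruit2_center and holder_hole0 below 0.006 m or horizontal distance between fruit2_center and holder_hole1 below 0.006 m or horizontal distance between fruit2_center and holder_hole2 below 0.006 m or horizontal distance between fruit2_center and holder_hole3 below 0.006 m) and value of joint tare below 0.002 m); the robot touches nothing.
It fails at once if the bowl is moved by more than 30 mm or tipped (distance of bowl from where it was at the start of the episode above 0.03 m or angle between bowl's own z axis and vertical above 0.4 rad).
It fails at once if the jar is moved by more than 30 mm or tipped (distance of jar from where it was at the start of the episode above 0.03 m or angle between jar's own z axis and vertical above 0.4 rad).
Of chunk0, chunk1, chunk2, chunk3 only 3 to 4 are there at a start; the rules pass over those that are not, and their reading is None.
Of fruit0, fruit1, fruit2 only 2 to 3 are there at a start; the rules pass over those that are not, and their reading is None.
At some moment in a run one of tin, chunk0, chunk1, chunk2, chunk3 may be knocked a few centimetres aside while the robot is not near it.
It also fails if it takes over 210 s, if anything falls off the work surface, if the arm or the gripper's body presses on something with over 40 N, if the wrist force passes 120 N, or if a joint passes its speed limit or range.

## Robot

A 6-joint arm with a two-finger parallel gripper is mounted at the origin on the work surface. World frame = base frame: x ahead of the robot, y to its left, z up, the work surface at z = 0. Lengths are in mm, angles in rad, forces in N, time in s.
With the tool pointing down it reaches from about 300 to 950 mm from the base axis. Payload 3.1 kg.
Tool frame: the origin (TCP) lies at the very end of the fingers, on their centre line; the grasp point (between the pads) lies 19 mm behind it (r.pinch_z is the distance from the TCP to the grasp point, in mm); x points along the fingers, y is the direction in which the jaws open and shut, and the axes are right-handed (so a half turn about x gives the same grasp; the last joint's range is limited). The gripper opens to 85 mm and grips with 20 to 120 N. Pads are 22 mm wide; open, the fingers measure 114 mm over their backs; the gripper's body (76 mm by 85 mm) begins 54 mm behind the grasp point. The pads swing forward as they close: fully open they stand 13 mm farther back than shut.
Start: joints at [1.054, 0.308, 1.634, -0, 1.2, -0.07], TCP at [270.077, 563.641, 231.272] pointing down, gripper open.
Joint ranges: [-3.06, 3.06], [-0.79, 1.96], [0.05, 2.63], [-1.19, 4.34], [0.05, 2.64], [-2.94, 2.94]. Speed limits (rad/s): [2.79, 2.79, 3.14, 3.14, 3.14, 3.14].

## Interface

Orientations are given as a unit quaternion [w, x, y, z].
In Python, from plant import r, solver, cams, job gives the robot as it stands. Calls block until the motion is done:
- r.move_ptp(position, orientation): joint-space move of the TCP to a pose.
- r.movel(position, feed=150, orientation=None): straight line of the TCP; orientation=None keeps the orientation; feed is the mean speed in mm/s.
- r.movej(angles): joint-space move.
- r.gripper_to(opening, strength=None): finger opening in mm; strength is the grip in N (None keeps the last); returns when the fingers have stopped.
- r.pause(seconds).
- solver.solve_ik(position, orientation): joint angles nearest the present ones, or None.
- r.get_state(): the state.
- cams.grab_frame(name): name is "scene" or "top"; returns a dict with "color" (400x640x3 uint8, red, green, blue), "fx", "fy", "cx", "cy" (pixels), "xyz" and "attitude" of the camera in the world. Camera axes: x right, y down, z forward; pixel columns grow to the right and rows downward; lengths in mm; the calibration is good to about 2 mm. A picture is of the moment at which its call begins. There is no depth.
A pose or a line that the arm cannot do raises r.Unreachable and nothing moves.
- job.close_job(): hands the job in, once; it reports no verdict.
Trained networks look in a picture, given as the dict that the camera call returned (one of the last four; its "shot" number tells which), for a name from the list of things; names that differ only in an ending like _2 or _b are one class to them, and where a whole thing is asked for, a point or a joint stands for the part that bears it (a point fixed in the world has none). Each returns a list of dicts, best first, with "confidence" (0 to 1); they miss things now and then, are a little off and sometimes report something else, mostly with a low value. They report only what shows in the picture. A call takes as long as a camera call.
- cams.spot_in(picture, thing): "centre" ([column, row] in pixels, amid what is visible of it).
- cams.outline_of(picture, thing): "mask" (400x640 bool, what is visible of it) and "centre" ([column, row] in pixels, amid what is visible of it).
The state is a dict: "t": time; "joints": joint angles; "joint_vel": joint speeds; "tau": joint torques, N m; "eef_pos": TCP position; "ee_rot": TCP orientation; "wrist_force": force on the tool from outside, world axes, zero at the start; "torque": the same for the moment, N m; "grip_width": finger opening in mm.
Only numpy, scipy, OpenCV 4.12 (cv2) and the standard library are available. Lean on these libraries where they do the work, as an engineer would, in place of code of your own. Each camera call takes 0.05 s, during which the arm holds its last target.

## Working session

There is one attempt and no reset: what is moved stays moved. The work goes in short steps, each a Python script; the robot and the scene stay as the last script left them, time stands still between calls to the robot, and variables do not carry over. Pictures are saved under pics/ and viewed, and the job is handed in when it is done.

```bash
ls; mkdir -p pics; cat > h.py <<'E'
import numpy as np, cv2
from scipy.spatial.transform import Rotation as R
from plant import r, solver, cams, job
def save(p,n): cv2.imwrite('pics/'+n, cv2.cvtColor(p['color'],cv2.COLOR_RGB2BGR))
def camR(p):
    a=np.array(p['attitude'],float)
    return R.from_quat([a[1],a[2],a[3],a[0]]).as_matrix() if a.size==4 else a.reshape(3,3)
def pix2w(p,uv,z):
    d=camR(p)@np.array([(uv[0]-p['cx'])/p['fx'],(uv[1]-p['cy'])/p['fy'],1.])
    o=np.array(p['xyz']); return o+d*(z-o[2])/d[2]
def w2pix(p,w):
    c=camR(p).T@(np.array(w)-np.array(p['xyz'])); return np.array([p['fx']*c[0]/c[2]+p['cx'],p['fy']*c[1]/c[2]+p['cy']])
E
python3 - <<'E'
from h import *
s=r.get_state(); print(s)
for n in ('scene','top'):
    p=cams.grab_frame(n); save(p,n+'0.png'); print({k:v for k,v in p.items() if k!='color'})
E
```

```text
pics
{'t': 0.0, 'joints': array([ 1.05434320e+00,  3.09034759e-01,  1.63523702e+00,  7.66126852e-06,
        1.19970117e+00, -6.97118126e-02]), 'joint_vel': array([ 0.00135286, -0.00196693,  0.00021188,  0.00222314,  0.00153102,
        0.00030157]), 'tau': array([ 3.63344889e-04, -4.15241790e+01, -2.76667392e+01, -8.60841578e-05,
        9.98902746e-03,  7.82266540e-06]), 'eef_pos': array([269.62606275, 562.90647403, 230.00452382]), 'ee_rot': array([ 0.6892934 ,  0.15583264,  0.68978449, -0.15744253]), 'wrist_force': array([-0.04399081,  0.0400501 ,  0.0630431 ]), 'torque': array([-0.01372489, -0.00218212,  0.02366696]), 'grip_width': 85.34426786563722}
{'fx': 381.9546888491882, 'fy': 381.9546888491882, 'cx': 322.3428951315417, 'cy': 201.5727058642813, 'xyz': array([1137.23251921,  598.4632156 ,  737.42049487]), 'attitude': array([-0.16384313,  0.33650378,  0.84169848, -0.38918415]), 'shot': 1}
{'fx': 406.0516013650042, 'fy': 406.0516013650042, 'cx': 318.27714977837513, 'cy': 196.17871445560996, 'xyz': array([482.58208954,  -7.12561944, 956.37700101]), 'attitude': array([-0.03925442,  0.71443255, -0.69745129,  0.04008627]), 'shot': 2}
```

View pics/scene0.png

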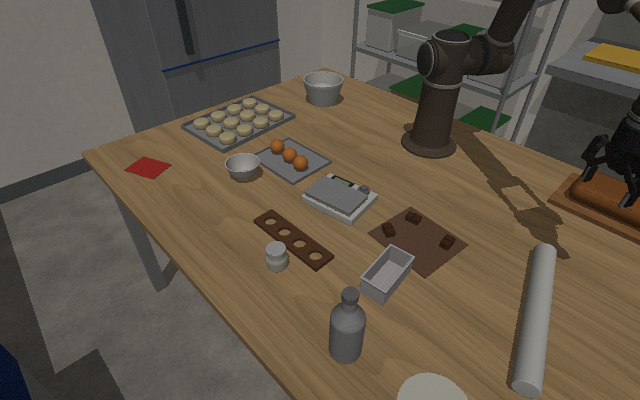

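View pics/top0.png

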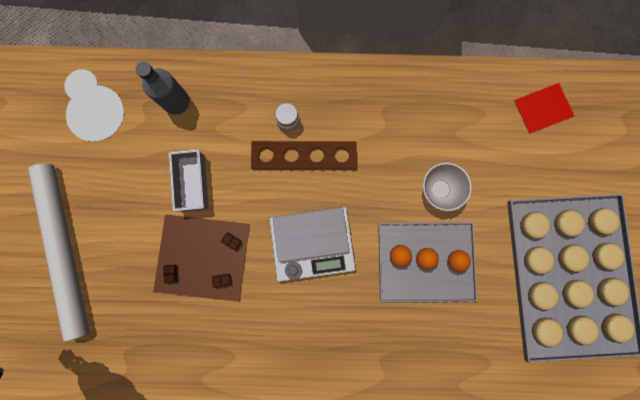

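Top view (image up is +x, left is +y): the tin is at about (187,180). There are 3 chunks at (232,241), (170,273) and (222,281), and 3 clementines at (400,256), (427,258) and (459,261). The plate is at about (311,236), the tare key at (293,270) and the holder at (304,156).

```bash
python3 - <<'E'
from h import *
np.set_printoptions(precision=1,suppress=True)
p=cams.grab_frame('top'); q=cams.grab_frame('scene')
Z={'tin':55,'tin_mid':55,'pan':45,'tare_top':31,'chunk0_mid':21,'fruit0':28,'holder_hole0':12,'bowl':55,'jar':60}
for pic,nm in ((p,'top'),(q,'scene')):
  for t,z in Z.items():
    try: L=cams.outline_of(pic,t)
    except Exception as e: print(nm,t,'ERR',e); continue
    for d in L[:6]:
        if d['confidence']<.25: continue
        m=d['mask'].astype(np.uint8); c=max(cv2.findContours(m,0,2)[0],key=cv2.contourArea)
        w=np.array([pix2w(pic,x[0],z)[:2] for x in c],np.float32)
        rc=cv2.minAreaRect(w)
        print(nm,t,round(d['confidence'],2),np.array(d['centre']),'ctr',pix2w(pic,d['centre'],z)[:2],'rect',np.array(rc[0]),np.array(rc[1]),round(rc[2],1))
c=cv2.resize(p['color'][120:320,140:480],None,fx=2.3,fy=2.3,interpolation=cv2.INTER_CUBIC); cv2.imwrite('pics/crop1.png',c[:,:,::-1])
E
```

```text
top tin 0.63 [188.6 177.5] ctr [619.3 284.9] rect [613.1 286. ] [139.   82.3] 7.8
top tin_mid 0.93 [190.1 179.9] ctr [614.  281.2] rect [614.5 284.6] [140.8  85. ] 8.6
top tin_mid 0.63 [225.5 281. ] ctr [393.2 190.9] rect [394.1 199. ] [28. 43.] 11.0
top pan 0.73 [309.7 246.3] ctr [472.5   9.4] rect [477.8   4.8] [143.6 174.2] 9.3
top pan 0.34 [294.1 268.4] ctr [423.2  42.7] rect [418.5  45. ] [15.3 13.3] 1.7
top chunk0_mid 0.46 [224.5 278.5] ctr [395.3 200.9] rect [390.9 207.4] [25.7 42.4] 10.7
top fruit0 0.92 [401.5 258.1] ctr [ 450.8 -198.6] rect [ 455.5 -196.4] [45.  43.1] 0.2
top fruit0 0.67 [428.9 259.9] ctr [ 448.3 -260.6] rect [ 451.  -257.7] [47.6 50.1] 27.3
top holder_hole0 0.61 [304.5 152.8] ctr [691.6  28.1] rect [685.2  30.2] [ 69.9 249. ] 1.4
top holder_hole0 0.4 [428.1 258.8] ctr [ 450.1 -263.2] rect [ 450.8 -260.6] [47.8 50.9] 1.4
top bowl 0.72 [447.5 187.3] ctr [ 611.2 -296. ] rect [ 613.6 -295.7] [105.4 107.2] 19.9
top jar 0.62 [287.2 116.8] ctr [763.3  67.9] rect [763.   67.3] [60.9 52.3] 1.7
scene tin 0.91 [386.1 273.9] ctr [638.2 303.3] rect [631.7 299.6] [172.7 
[... 617 characters left out ...]
6 37.5] 49.2
scene fruit0 0.52 [303.8 159.3] ctr [ 437.9 -201.4] rect [ 457.5 -199.1] [81.7 46. ] 58.4
scene fruit0 0.35 [296.6 239.9] ctr [699.3  62.9] rect [702.5  47.4] [ 71.6 251.7] 1.3
scene holder_hole0 0.6 [296.8 241.2] ctr [692.1  54.7] rect [692.8  34.3] [ 72.8 255.4] 0.9
scene bowl 0.59 [243.7 165.6] ctr [ 625.1 -271.7] rect [ 629.7 -277.4] [141.5 103.9] 47.1
scene jar 0.91 [275.2 255.5] ctr [789.2  91.1] rect [787.6  92.3] [95.3 51.4] 50.1
scene jar 0.7 [387.  227.6] ctr [521.9 212.1] rect [524.3 217.4] [48.1 27.7] 57.8
scene jar 0.7 [296.2 239.8] ctr [719.5  86.1] rect [722.9  72.9] [ 69.4 239.5] 1.5
scene jar 0.64 [413. 219.] ctr [446.2 238.5] rect [441.8 234.9] [40.4 38.8] 18.0
```

View pics/crop1.png

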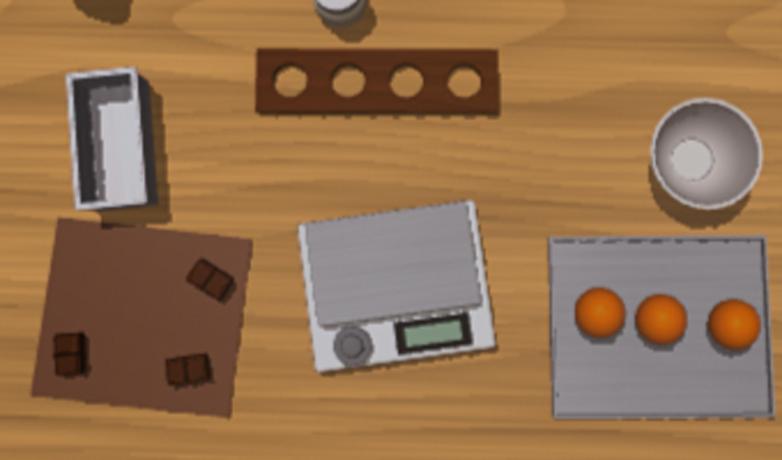

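```bash
python3 - <<'E'
from h import *
p=cams.grab_frame('top'); 
a=p['color']
def crop(x0,y0,x1,y1,f):
    return cv2.resize(a[y0:y1,x0:x1],None,fx=f,fy=f,interpolation=cv2.INTER_CUBIC)
cv2.imwrite('pics/z_scale.png',crop(262,200,362,285,7)[:,:,::-1])
cv2.imwrite('pics/z_left.png',crop(150,145,255,220,7)[:,:,::-1])
E
```

```text
(no output)
```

View pics/z_scale.png

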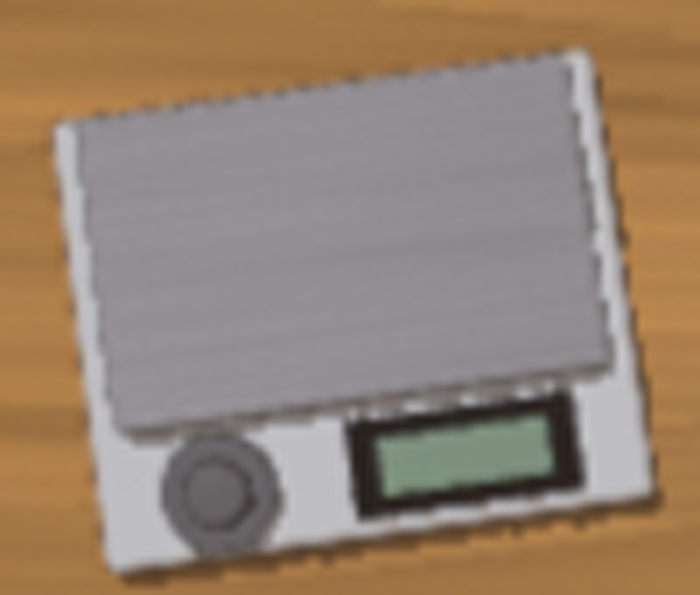

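View pics/z_left.png

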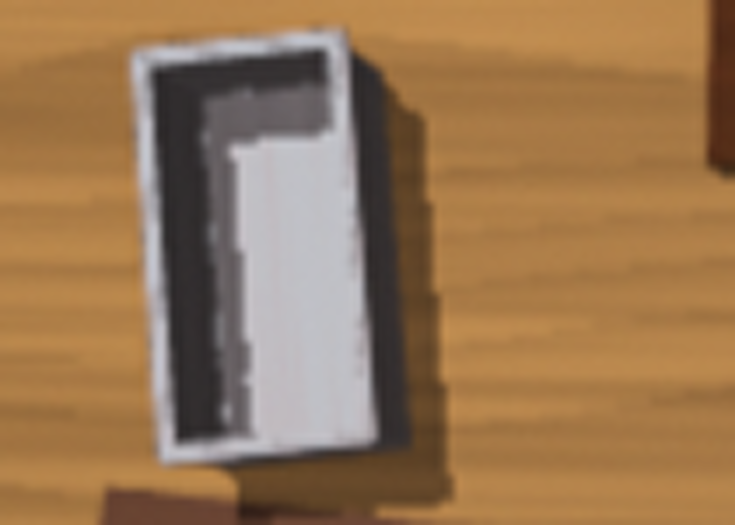

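```bash
python3 - <<'E'
from h import *
np.set_printoptions(precision=1,suppress=True)
p=cams.grab_frame('top'); q=cams.grab_frame('scene')
def src(c,x0,y0): return ((np.array(c,float)+.5)/7-.5)+[x0,y0]
def rep(n,c,z):
    w=np.array([pix2w(p,x,z)[:2] for x in c]); e=np.roll(w,-1,0)-w
    print(n,'ctr',w.mean(0),'edges',np.linalg.norm(e,axis=1),'ang',np.degrees(np.arctan2(e[:,1],e[:,0]))%90)
rep('plate',src([(78,122),(570,55),(612,370),(122,430)],262,200),45)
rep('tin',src([(132,48),(347,30),(380,448),(160,465)],150,145),55)
print('tare',pix2w(p,src([217,492],262,200),31))
a=p['color'].astype(int); hsv=cv2.cvtColor(p['color'],cv2.COLOR_RGB2HSV)
# fruit
m=((a[:,:,0]>130)&(a[:,:,2]<60)&(a[:,:,1]<a[:,:,0]*.6)).astype(np.uint8); m[:220]=0;m[:, :380]=0;m[:,476:]=0
m=cv2.morphologyEx(m,cv2.MORPH_CLOSE,np.ones((5,5)))
n,l,s,c=cv2.connectedComponentsWithStats(m)
for i in range(1,n):
    if s[i,4]>50: print('fruit',c[i],s[i],pix2w(p,c[i],28)[:2])
# chunks
m=(a.sum(2)<150).astype(np.uint8); m[:225]=0;m[:, :155]=0;m[:,250:]=0;m[300:]=0
m=cv2.morphologyEx(m,cv2.MORPH_CLOSE,np.ones((5,5)))
n,l,s,c=cv2.connectedComponentsWithStats(m)
for i in range(1,n):
    if s[i,4]>50:
        pts=np.argwhere(l==i)[:,::-1]; w=np.array([pix2w(p,x,16)[:2] for x in pts],np.float32)
        rc=cv2.minAreaRect(w); print('chunk',c[i],s[i],pix2w(p,c[i],14)[:2],np.array(rc[0]),np.array(rc[1])+2.3,rc[2])
# holes
b=a[140:172,250:360]; m=(b.sum(2)>250).astype(np.uint8)
n,l,s,c=cv2.connectedComponentsWithStats(m)
for i in range(1,n):
    if s[i,4]>30: print('hole',c[i]+[250,140],s[i],pix2w(p,c[i]+[250,140],8)[:2])
def crop(x0,y0,x1,y1,f):
    return cv2.resize(p['color'][y0:y1,x0:x1],None,fx=f,fy=f,interpolation=cv2.INTER_CUBIC)
cv2.imwrite('pics/z_chunk.png',crop(155,225,255,300,7)[:,:,::-1])
cv2.imwrite('pics/z_hold.png',crop(245,135,363,176,6)[:,:,::-1])
cv2.imwrite('pics/z_sc.png',cv2.resize(q['color'][120:300,230:470],None,fx=3.3,fy=3.3,interpolation=cv2.INTER_CUBIC)[:,:,::-1])
E
```

```text
plate ctr [499.2   7.3] edges [159.4 101.2 156.6  98.8] ang [ 9.2  8.6  8.3 10.2]
tin ctr [614.2 290.5] edges [ 69.4 136.3  69.8 135.7] ang [6.3 7.7 5.8 7.5]
tare [419.   46.8  31. ]
fruit [400.8 254.9] [391 246  20  19 301] [ 458. -197.]
fruit [427.7 257.9] [418 249  20  19 304] [ 452.7 -257.9]
fruit [459.8 260.1] [450 251  20  19 307] [ 449.5 -330.7]
chunk [231.7 241.6] [221 233  21  19 236] [478.6 190. ] [478.6 189.3] [48.9 29.7] 59.8403434753418
chunk [170.7 273.9] [163 264  17  21 294] [402.1 325.7] [402.1 324.9] [46.2 37.7] 8.383537292480469
chunk [221.5 280.7] [212 274  20  15 248] [389.5 209. ] [389.5 208.5] [31.8 46.3] 8.375653266906738
hole [309.6 157.7] [  0   0 110  32 419] [680.9  15.9]
hole [266.  155.2] [ 10   9  13  13 133] [684.5 119.5]
hole [291.3 155.5] [ 35  10  14  12 131] [685.2  59.5]
hole [316.4 155.5] [ 60  10  14  12 137] [686.7  -0.3]
hole [341.6 155.6] [ 85  10  14  12 138] [687.9 -60.1]
```

View pics/z_chunk.png

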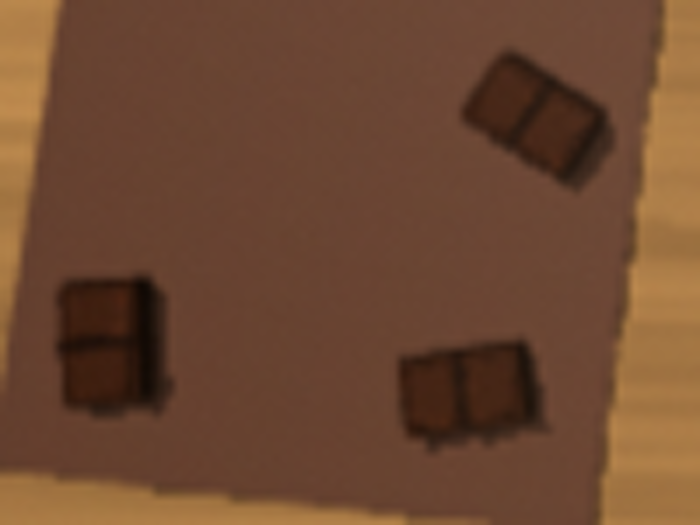

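View pics/z_hold.png

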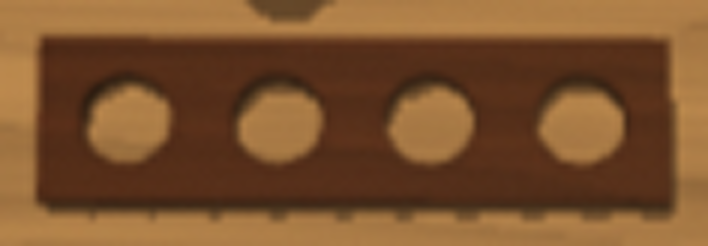

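View pics/z_sc.png

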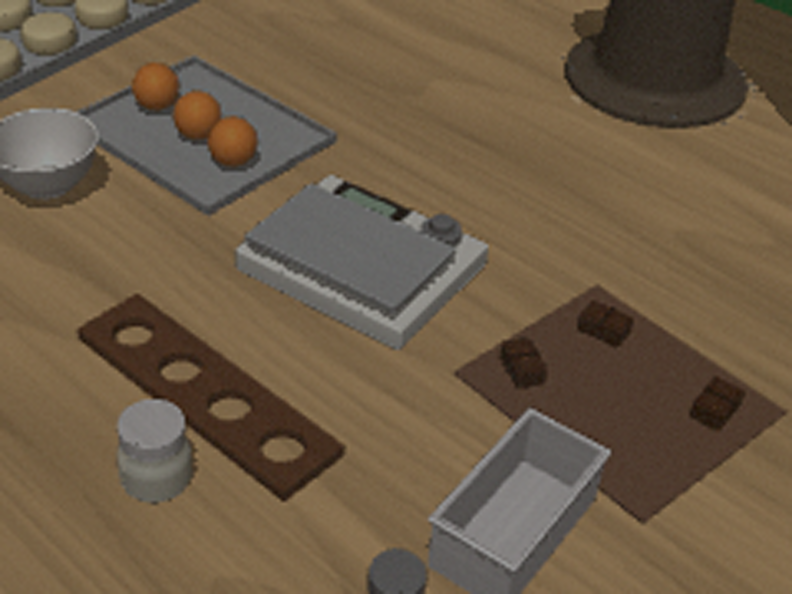

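```bash
cat >> h.py <<'E'
def Rz(a): c,s=np.cos(a),np.sin(a); return np.array([[c,-s],[s,c]])
def down(phi,tilt=0,tdir=0):
    """tool pointing down, jaws along world angle phi; tilt tip toward heading tdir"""
    x=np.array([0,0,-1.]); y=np.array([np.cos(phi),np.sin(phi),0]); M=np.stack([x,y,np.cross(x,y)],1)
    if tilt: M=R.from_rotvec(tilt*-np.array([-np.sin(tdir),np.cos(tdir),0])).as_matrix()@M
    q=R.from_matrix(M).as_quat(); return np.array([q[3],q[0],q[1],q[2]])
def best(pos,phis,**k):
    """orientation among phis (+-pi) with least wrist travel, reachable"""
    j0=r.get_state()['joints']; o=[]
    for f in phis:
        q=down(f,**k); j=solver.solve_ik(pos,q)
        if j is not None: o.append((abs(np.array(j)-j0).max(),f,q,np.array(j)))
    return min(o,key=lambda t:t[0]) if o else None
def rect(c,a,l,w,z,n=1):
    return [np.append(np.array(c)+Rz(a)@np.array([sx*l/2,sy*w/2]),z) for sx,sy in((1,1),(1,-1),(-1,-1),(-1,1))]
def overlay(p,shapes,name,box,f):
    im=cv2.cvtColor(p['color'],cv2.COLOR_RGB2BGR); x0,y0,x1,y1=box
    im=cv2.resize(im[y0:y1,x0:x1],None,fx=f,fy=f,interpolation=cv2.INTER_CUBIC)
    for s,col in shapes:
        pts=np.array([(w2pix(p,w)-[x0,y0]+.5)*f for w in s])
        cv2.polylines(im,[np.int32(pts*8)],True,col,1,cv2.LINE_AA,3)
    cv2.imwrite('pics/'+name,im)
def circ(c,rad,z): return [np.append(np.array(c)+rad*np.array([np.cos(t),np.sin(t)]),z) for t in np.linspace(0,6.28,24)]
E
python3 - <<'E'
from h import *
np.set_printoptions(precision=1,suppress=True)
p=cams.grab_frame('top'); q=cams.grab_frame('scene')
def src(c,f,x0,y0): return ((np.array(c,float)+.5)/f-.5)+[x0,y0]
print([pix2w(p,x,12)[:2] for x in src([(127.5,118),(279,117),(431,119),(582,120)],6,245,135)])
pa=np.radians(9); pc=np.array([499.2,7.3]); tc=np.array([614.2,290.5]); ta=np.radians(7)
S=[(rect(pc,pa,100,160,45),(0,0,255)),(circ(pc+Rz(pa)@[-73,50],11,31),(255,0,0)),(rect(tc,ta,136,70,55),(0,255,0))]
for c in((476,188,60.),(402,330,8),(389,209.,-82)): pass
overlay(p,S,'o_top.png',(150,140,370,300),3.6); overlay(q,S,'o_sc.png',(280,160,480,320),4)
E
```

```text
[array([685.9, 119.5]), array([687.8,  59.8]), array([688.4,  -0.2]), array([689.5, -59.8])]
```

View pics/o_top.png

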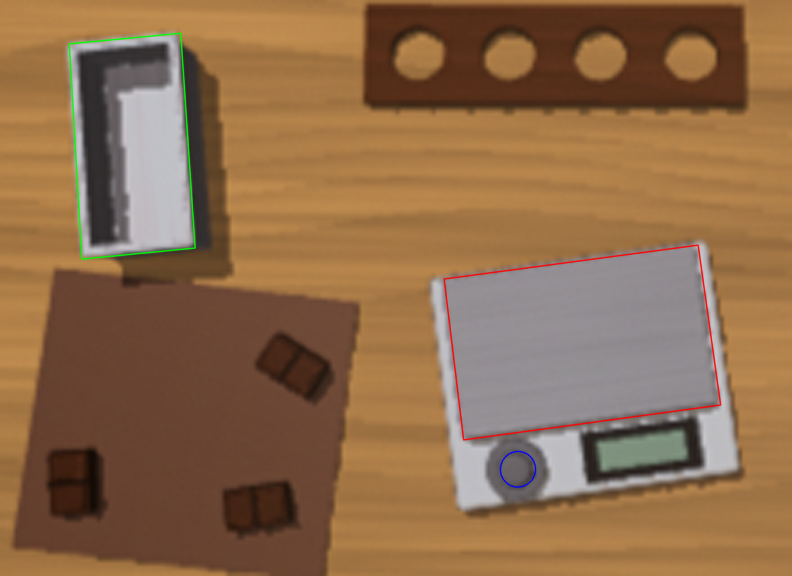

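View pics/o_sc.png

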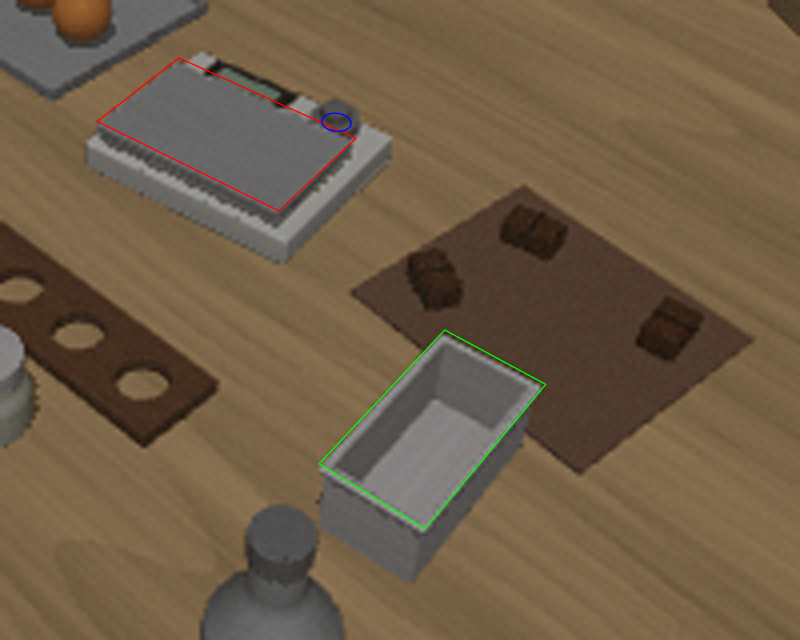

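```bash
python3 - <<'E'
from h import *
np.set_printoptions(precision=2,suppress=True)
pa=np.radians(9); pc=np.array([499.2,7.3]); tc=np.array([614.2,290.5]); ta=np.radians(7)
for f in (ta+np.pi/2,ta-np.pi/2):
    print('g',solver.solve_ik([*tc,150],down(f)),solver.solve_ik([*tc,8],down(f)))
for f in (pa,pa+np.pi):
    print('p',solver.solve_ik([*pc,150],down(f)),solver.solve_ik([*pc,53],down(f)))
k=pc+Rz(pa)@[-66,50]
for f in (pa+np.pi/2,pa-np.pi/2):
    print('k',solver.solve_ik([*k,40],down(f,tilt=.35,tdir=pa)))
    M=R.from_quat(down(f,tilt=.35,tdir=pa)[[1,2,3,0]]).as_matrix(); print(M[:,0])
E
```

```text
g [ 0.38  0.49  1.56 -0.    1.1  -1.32] [ 0.38  0.67  1.6  -0.    0.87 -1.32]
g [ 0.38  0.49  1.56 -0.    1.1   1.83] [ 0.38  0.67  1.6  -0.    0.87  1.83]
p [-0.07  0.17  1.99 -0.    0.98 -0.23] [-0.07  0.33  2.04 -0.    0.78 -0.23]
p [-0.07  0.17  1.99 -0.    0.98  2.91] [-0.07  0.33  2.04 -0.    0.78  2.91]
k [-0.04  0.11  2.44  0.27  0.26 -2.02]
[ 0.34  0.05 -0.94]
k [-0.04  0.11  2.44  0.27  0.26  1.12]
[ 0.34  0.05 -0.94]
```

```bash
python3 - <<'E'
from h import *
np.set_printoptions(precision=1,suppress=True)
tc=np.array([614.2,290.5]); ta=np.radians(7); q=down(ta+np.pi/2)
r.gripper_to(85)
r.move_ptp([*tc,150],q); r.movel([*tc,8],feed=120)
s=r.get_state(); print(s['eef_pos'],s['wrist_force'])
r.gripper_to(50,30); r.pause(.2)
s=r.get_state(); print(s['grip_width'],s['wrist_force'],s['eef_pos'],s['t'])
p=cams.grab_frame('scene'); save(p,'g1.png')
r.movel([*tc,40],feed=60); s=r.get_state(); print(s['grip_width'],s['wrist_force'])
p=cams.grab_frame('scene'); cv2.imwrite('pics/g2.png',cv2.resize(p['color'][160:340,280:520],None,fx=3,fy=3)[:,:,::-1])
E
```

```text
[615.2 290.9   9.2] [-0.2 -1.  -0.5]
63.74094370745605 [0.3 0.1 5.8] [615.2 291.    9.3] 5.0667
63.63544066108997 [ 0.5 -0.1 -3.1]
```

View pics/g2.png

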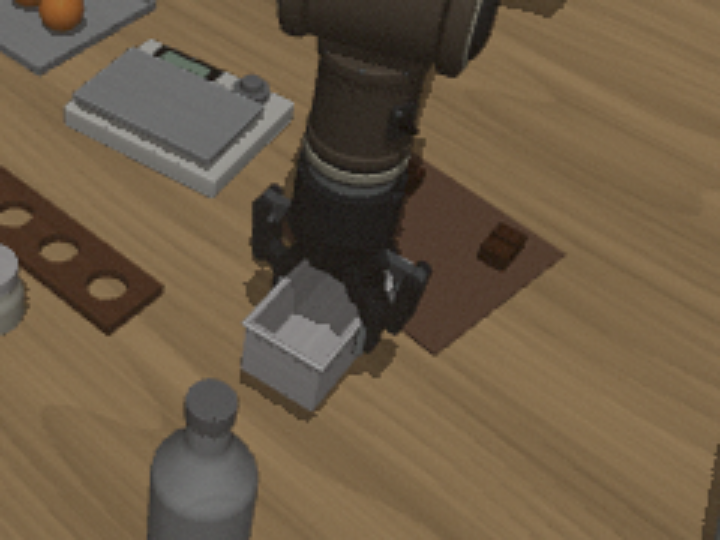

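The tin is held and lifted at about (300,340) in the crop, and it looks level. Next I'll carry it to the plate.

```bash
python3 - <<'E'
from h import *
np.set_printoptions(precision=1,suppress=True)
tc=np.array([614.2,290.5]); pa=np.radians(9); pc=np.array([499.2,7.3])
r.movel([*tc,140],feed=120)
r.move_ptp([*pc,140],down(pa))
r.movel([*pc,70],feed=100)
p=cams.grab_frame('top'); cv2.imwrite('pics/g3.png',cv2.resize(p['color'][180:300,240:380],None,fx=5,fy=5)[:,:,::-1])
for z in np.arange(60,50,-1.):
    r.movel([*pc,z],feed=25); r.pause(.1); s=r.get_state(); print(z,s['eef_pos'],s['wrist_force'])
    if s['wrist_force'][2]>2: break
E
```

```text
60.0 [499.3   7.3  60. ] [-0.5 -0.2 -2.1]
59.0 [499.2   7.3  59. ] [-0.6 -0.5 -2.3]
58.0 [499.2   7.3  58. ] [-0.6 -0.3 -2. ]
57.0 [499.2   7.3  57. ] [-0.   1.2 -2.2]
56.0 [499.2   7.3  56. ] [-0.2  0.1 -3. ]
55.0 [499.2   7.3  55. ] [-0.9  0.3 -2.6]
54.0 [499.5   7.3  54.2] [-0.3  1.4 -0.1]
53.0 [499.5   7.3  54.2] [-3.1  1.1  6.7]
```

View pics/g3.png

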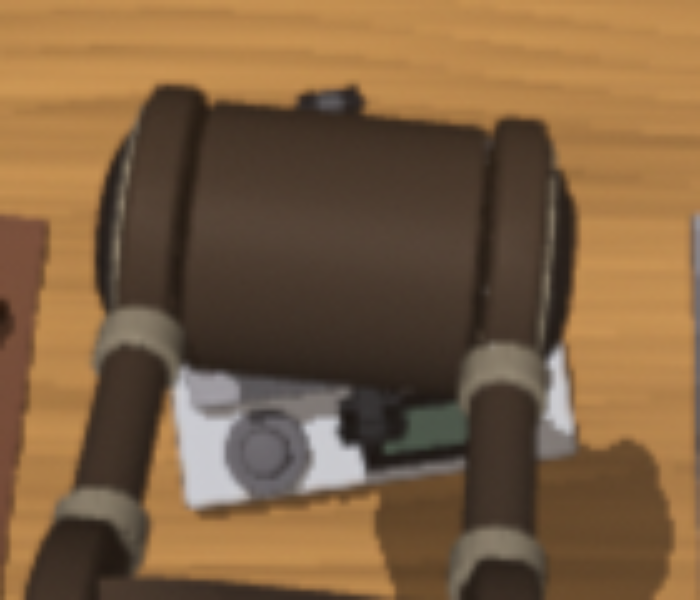

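The arm blocks the top view, but the tin touched the plate at the expected height (TCP 54). I'll release it, back off and check.

```bash
python3 - <<'E'
from h import *
np.set_printoptions(precision=1,suppress=True)
pa=np.radians(9); pc=np.array([499.2,7.3])
r.movel([*pc,54],feed=25)
r.gripper_to(85); r.movel([*pc,150],feed=120); r.move_ptp([400,250,230],down(pa))
p=cams.grab_frame('top'); q=cams.grab_frame('scene')
S=[(rect(pc,pa,100,160,45),(0,0,255)),(rect(pc,pa,70,136,100),(0,255,0))]
overlay(p,S,'t1.png',(262,190,372,290),6.5); overlay(q,S,'s1.png',(280,140,400,230),6)
save(p,'t1f.png')
print(r.get_state()['t'])
E
```

```text
14.7167
```

View pics/t1.png

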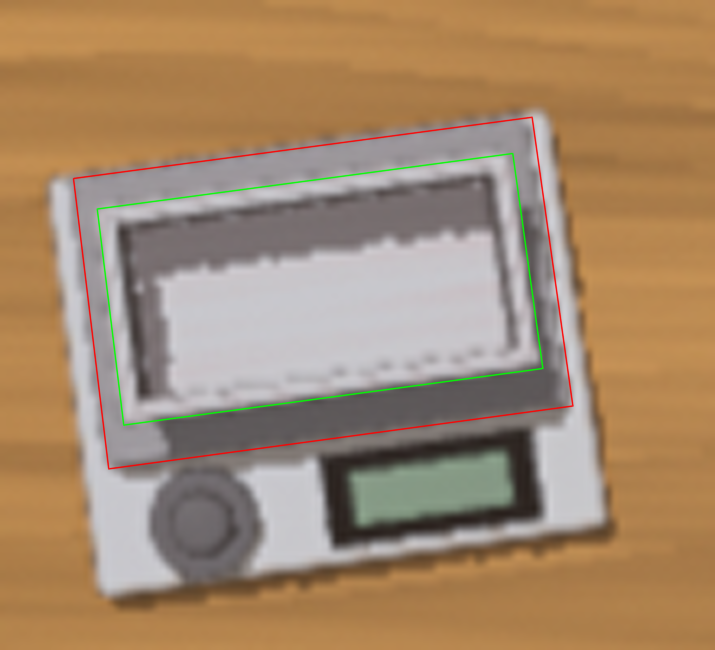

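View pics/s1.png

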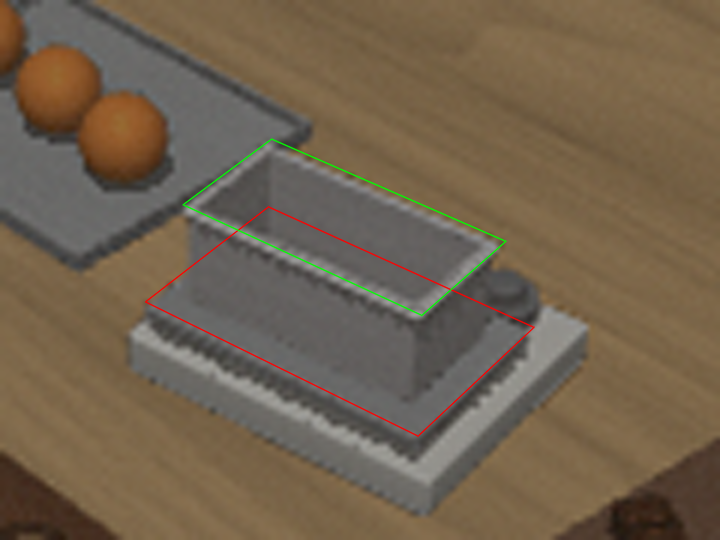

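View pics/t1f.png

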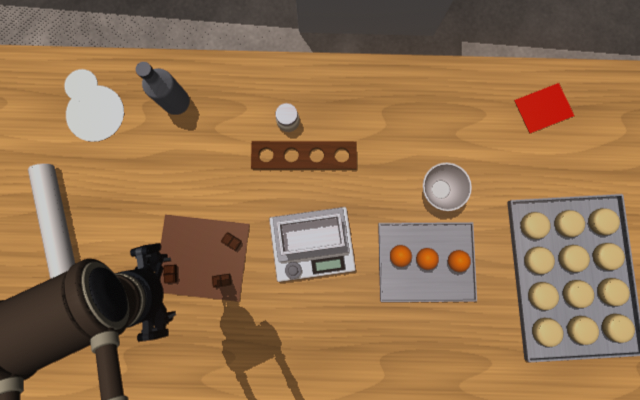

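The rim outline sits inside the plate outline with even margins in both views, so the tin is centred to about 2 mm and square. Next is the tare key, pressed with the tool tilted to keep the gripper body clear of the tin.

```bash
python3 - <<'E'
from h import *
np.set_printoptions(precision=1,suppress=True)
pa=np.radians(9); pc=np.array([499.2,7.3])
r.gripper_to(0,30)
k=np.array([419.1,46.0])+Rz(pa)@[7.,0]
b=best([*k,60],[pa+np.pi/2,pa-np.pi/2],tilt=.35,tdir=pa); q=b[2]; print(b[1],b[3])
off=Rz(pa)@[-60,0]
r.move_ptp([*(k+off),180],q); r.movel([*(k+off*.5),100],feed=120); r.movel([*k,60],feed=100)
s=r.get_state(); base=s['wrist_force'][2]; print(s['eef_pos'],s['wrist_force'])
zc=None
for z in np.arange(52,24,-1.):
    r.movel([*k,z],feed=40); s=r.get_state(); f=s['wrist_force'][2]-base; print(z,s['eef_pos'],s['wrist_force'])
    if f>3.3: break
E
```

```text
-1.413716694115407 [-0.   0.   2.4  0.2  0.3  1.2]
[426.1  47.1  60.4] [ 0.5  0.2 -0. ]
52.0 [425.6  47.1  51.8] [ 0.3  0.3 -0.6]
51.0 [426.   47.1  51. ] [-0.3  0.1  0.2]
50.0 [426.   47.1  50. ] [ 0.5 -0.4 -0. ]
49.0 [426.1  47.1  49.1] [-0.3  0.2  2. ]
48.0 [426.2  47.1  48.1] [ 0.2 -0.3  1.2]
47.0 [426.2  47.1  47.1] [-0.7 -0.6  2.5]
46.0 [426.2  47.1  46.1] [-0.2 -0.2  3.7]
```

```bash
python3 - <<'E'
from h import *
np.set_printoptions(precision=1,suppress=True)
k=np.array(r.get_state()['eef_pos'][:2]); k=np.array([419.1,46.0])+Rz(np.radians(9))@[7.,0]
for z in (45.,44.5,44,43.5,43,42.5,42):
    r.movel([*k,z],feed=40); r.pause(.1); F=np.mean([ (r.pause(.02),r.get_state()['wrist_force'])[1] for _ in range(5)],0); print(z,r.get_state()['eef_pos'],F)
    if F[2]>6.5: break
r.pause(.5)
q=cams.grab_frame('scene'); cv2.imwrite('pics/k1.png',cv2.resize(q['color'][120:240,290:430],None,fx=5,fy=5,interpolation=cv2.INTER_CUBIC)[:,:,::-1])
E
```

```text
45.0 [426.2  47.1  45.1] [-0.7  0.   3.7]
44.5 [426.2  47.1  44.6] [-0.4  0.4  3.9]
44 [426.3  47.1  44.4] [-2.5  0.1  8.7]
```

View pics/k1.png

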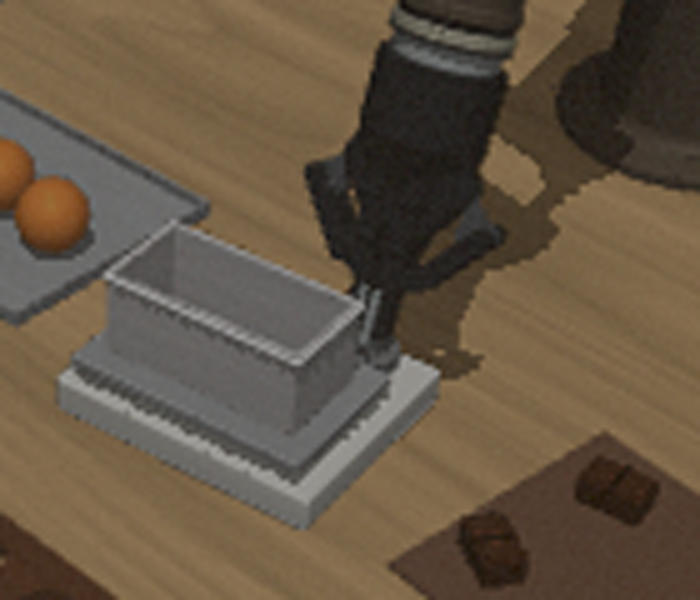

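The force rose like a spring to 3.9 N, then hit a hard stop at 8.7 N after about 5 mm, so the key went fully down and was held. In the picture the fingertip is on the key and the tin hasn't moved. Next I'll retract and measure the chunks.

```bash
python3 - <<'E'
from h import *
np.set_printoptions(precision=1,suppress=True)
pa=np.radians(9); k=np.array([419.1,46.0])+Rz(pa)@[7.,0]
r.movel([*k,70],feed=80); r.movel([*(k+Rz(pa)@[-40,0]),180],feed=150)
r.gripper_to(50); 
p=cams.grab_frame('top'); q=cams.grab_frame('scene'); save(p,'t2f.png')
print(r.get_state()['t'])
def src(c,f,x0,y0): return ((np.array(c,float)+.5)/f-.5)+[x0,y0]
S=[]
for c in ([(512,50),(608,118),(572,180),(462,110)],[(62,283),(135,280),(137,405),(65,407)],[(402,357),(523,342),(537,420),(408,436)]):
    w=np.array([pix2w(p,x,21)[:2] for x in src(c,7,155,225)],np.float32)
    rc=cv2.minAreaRect(w); e=np.roll(w,-1,0)-w; i=np.argmax(np.linalg.norm(e,axis=1)); 
    ang=np.arctan2(e[i,1],e[i,0]); print(w.mean(0),np.linalg.norm(e,axis=1),np.degrees(ang)%180)
    S.append((rect(w.mean(0),ang,40,26,21),(0,255,0)))
overlay(p,S,'c_t.png',(155,225,255,300),7); overlay(q,S,'c_s.png',(360,190,480,280),6)
E
```

```text
23.6333
[480.2 189.1] [38.9 23.1 42.9 25.2] 59.47173
[403.1 327.6] [23.7 40.  23.2 39.7] 4.5746155
[391.6 207.8] [39.3 25.4 41.8 25.3] 98.32521
```

View pics/c_t.png

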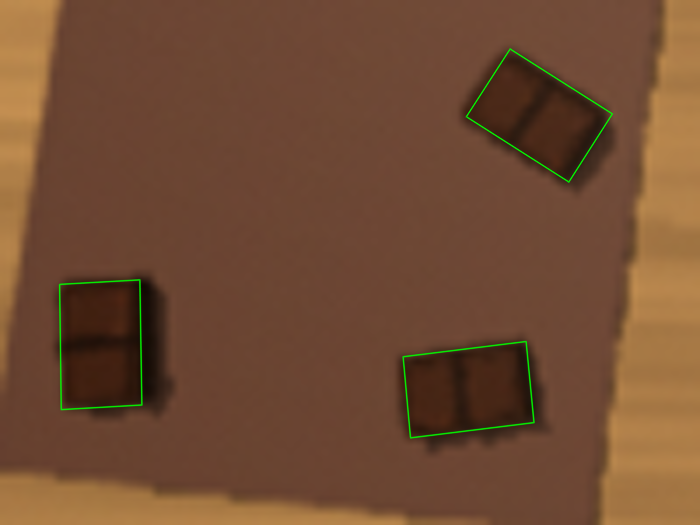

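View pics/c_s.png

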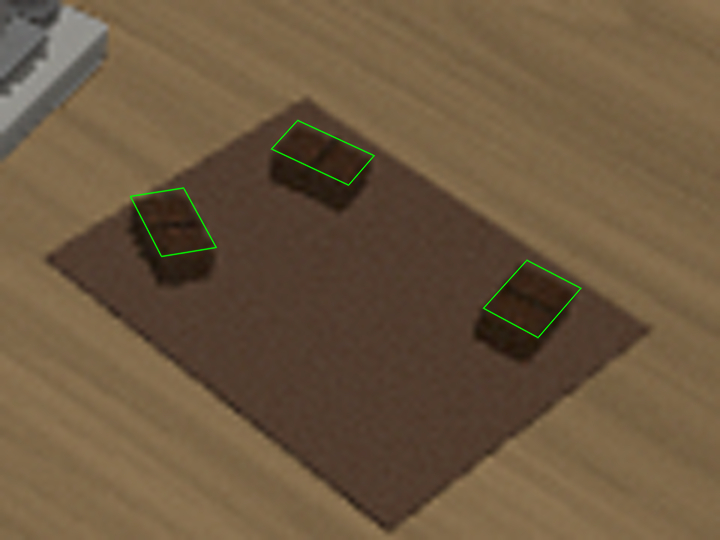

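View pics/t2f.png

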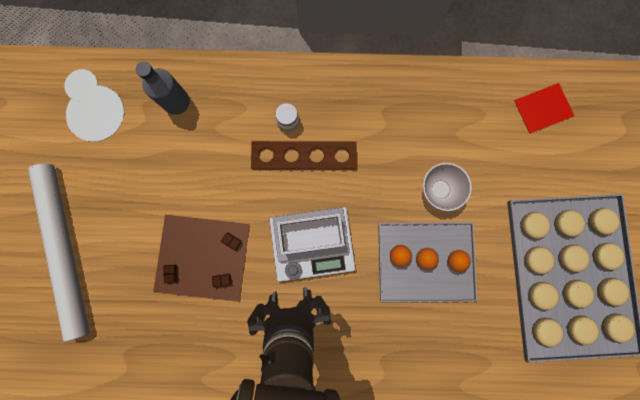

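All three chunk outlines match in both views. I'll pick them one at a time, checking before each pick that none has moved.

```bash
cat >> h.py <<'E'
PA=np.radians(9); PC=np.array([499.2,7.3])
def blobs(p):
    a=p['color'].astype(int); m=(a.sum(2)<150).astype(np.uint8); m[:215]=0;m[:, :145]=0;m[:,260:]=0;m[310:]=0
    m=cv2.morphologyEx(m,cv2.MORPH_CLOSE,np.ones((5,5))); n,l,s,c=cv2.connectedComponentsWithStats(m)
    return [np.round(pix2w(p,c[i],14)[:2],1) for i in range(1,n) if 100<s[i,4]<500]
def chunk(c,deg,off,z=5):
    c=np.array(c,float); f=np.radians(deg)+np.pi/2
    r.gripper_to(50,30)
    b=best([*c,z],[f,f-np.pi,f+np.pi]); q=b[2]
    r.move_ptp([*c,110],q); r.movel([*c,z+10],feed=150); r.movel([*c,z],feed=50)
    r.gripper_to(10,30); r.pause(.1); w=r.get_state()['grip_width']; print('grip',w,r.get_state()['wrist_force'])
    r.movel([*c,150],feed=180)
    w=r.get_state()['grip_width']; print('lift',w)
    if not 20<w<45: print('NOT HELD'); return False
    t=PC+Rz(PA)@[0,off]
    b=best([*t,150],[PA+np.pi/2,PA-np.pi/2])
    r.move_ptp([*t,150],b[2]); r.movel([*t,84],feed=100); r.pause(.2)
    r.gripper_to(w+8); r.pause(.2); r.movel([*t,160],feed=150)
    print('done',r.get_state()['t'],r.get_state()['grip_width'])
    return True
E
python3 - <<'E'
from h import *
print(blobs(cams.grab_frame('top')))
chunk([391.6,207.8],98.3,25)
p=cams.grab_frame('top'); print(blobs(p)); save(p,'d1.png')
q=cams.grab_frame('scene'); cv2.imwrite('pics/d1s.png',cv2.resize(q['color'][120:280,280:480],None,fx=3.7,fy=3.7,interpolation=cv2.INTER_CUBIC)[:,:,::-1])
E
```

```text
[array([479.1, 190.5]), array([402.2, 326.4]), array([389.5, 209. ])]
grip 25.376538211054168 [0.24746352 0.72266479 2.67398713]
lift 25.198495406704087
done 30.5667 33.504384452339664
[array([402.2, 326.4]), array([380.6, 171.7])]
```

View pics/d1s.png

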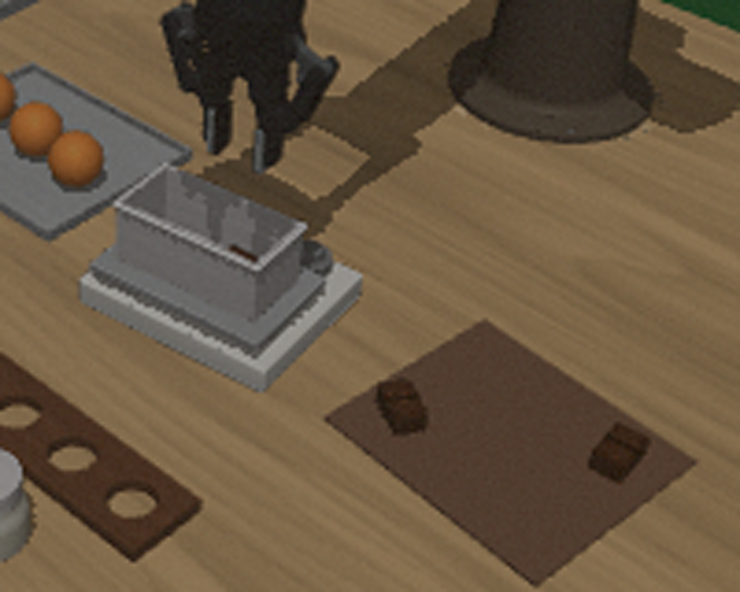

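View pics/d1.png

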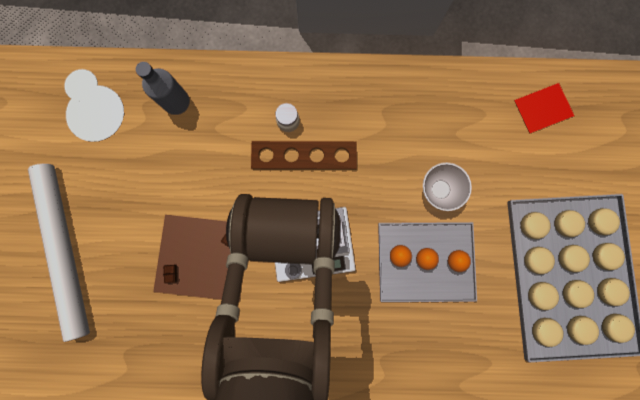

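The first chunk is inside the tin, with its top showing at (243,253) in the crop. The far-left chunk hasn't moved and is next.

```bash
python3 - <<'E'
from h import *
chunk([403.1,327.6],4.6,-25)
t=PC; r.move_ptp([430,-200,230],down(PA+np.pi/2 if best([430,-200,230],[PA+np.pi/2]) else PA))
p=cams.grab_frame('top'); print(blobs(p)); save(p,'d2.png')
E
```

```text
grip 25.321469019845466 [-0.92920695  1.09347825  2.37165743]
lift 24.970687747214633
done 38.1583 33.03357100676558
[array([479.1, 190.3])]
```

View pics/d2.png

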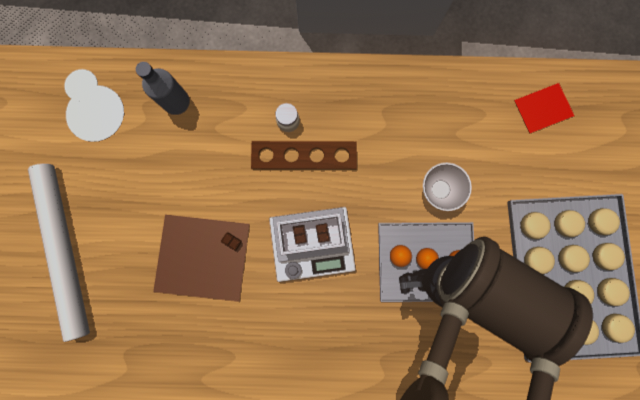

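Two chunks lie in the tin at (299,234) and (322,232). The last one, at (231,242), hasn't moved.

```bash
python3 - <<'E'
from h import *
chunk([480.2,189.1],59.5,0)
r.move_ptp([430,200,230],down(PA+np.pi/2 if best([430,200,230],[PA+np.pi/2]) else PA))
p=cams.grab_frame('top'); 
S=[(rect(PC,PA,100,160,45),(0,0,255)),(rect(PC,PA,70,136,100),(0,255,0))]
overlay(p,S,'d3.png',(262,190,372,290),6.5)
c=cv2.resize(p['color'][215:310,370:490],None,fx=6,fy=6,interpolation=cv2.INTER_CUBIC); cv2.imwrite('pics/d3f.png',c[:,:,::-1])
E
```

```text
grip 25.323575348191014 [0.27407232 0.01830307 3.27696352]
lift 25.309059839462506
done 48.4083 33.421661672433935
```

View pics/d3.png

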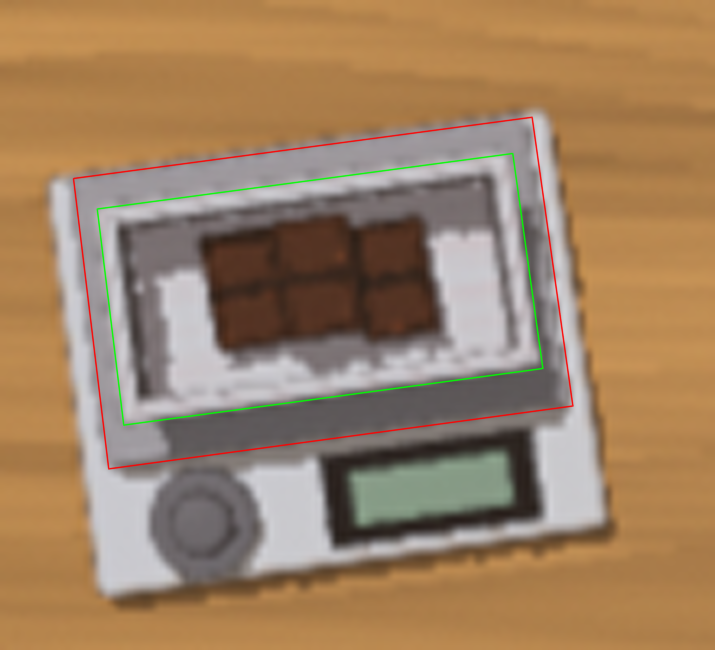

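View pics/d3f.png

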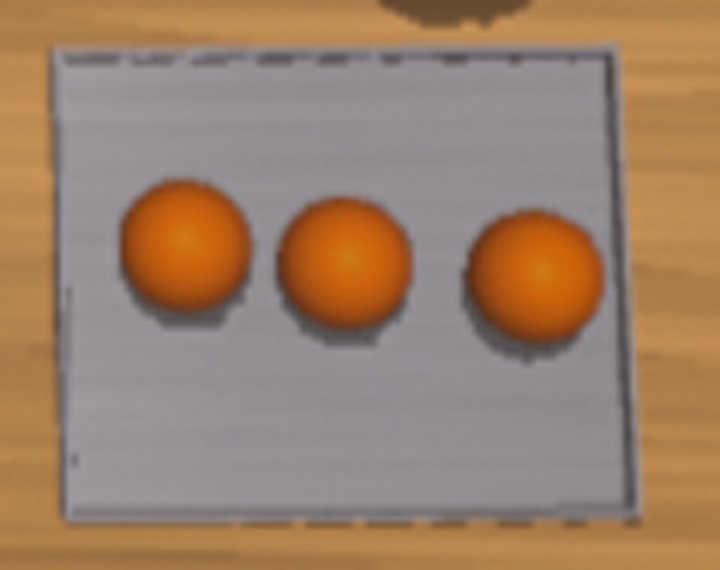

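All three chunks lie flat in the tin, and the tin is still centred. Now the clementines, gripped along x into holes y=-60, 0 and 119. I'm leaving out the hole next to the jar.

```bash
cat >> h.py <<'E'
def fruit(uv,hole,p):
    c=pix2w(p,uv,28)[:2]; print('fruit at',c); hole=np.array(hole)
    r.gripper_to(80,30)
    b=best([*c,10],[0,np.pi,-np.pi]); q=b[2]
    r.move_ptp([*c,130],q); r.movel([*c,40],feed=150); r.movel([*c,10],feed=60)
    r.gripper_to(30,25); r.pause(.1); print('grip',r.get_state()['grip_width'],r.get_state()['wrist_force'])
    r.movel([*c,150],feed=150); w=r.get_state()['grip_width']; print('lift',w)
    if not 40<w<58: print('NOT HELD'); return False
    f=np.radians(1.5)
    b=best([*hole,150],[f,f+np.pi,f-np.pi])
    r.move_ptp([*hole,150],b[2]); r.movel([*hole,40],feed=150)
    z0=np.mean([r.get_state()['wrist_force'][2] for _ in range(3)])
    for z in (20,16,14,13,12.5):
        r.movel([*hole,z],feed=40); F=r.get_state()['wrist_force']; print(z,F.round(1))
        if F[2]-z0>4: break
    r.pause(.1); r.gripper_to(66); r.pause(.2); r.movel([*hole,150],feed=100)
    print('done',r.get_state()['t']); return True
E
python3 - <<'E'
from h import *
np.set_printoptions(precision=1,suppress=True)
p=cams.grab_frame('top')
fruit([400.7,255.7],[689.5,-59.8],p)
r.move_ptp([430,200,230],down(PA+np.pi/2))
p=cams.grab_frame('top'); save(p,'f1.png')
E
```

```text
fruit at [ 456.2 -196.8]
grip 48.47155173615307 [0.3 0.6 3. ]
lift 48.45625781328157
20 [-1.   0.2 -1.7]
16 [-0.1  0.3 -1.1]
14 [-0.7  0.6 -0.5]
13 [-0.7  0.5 -0.8]
12.5 [-0.   0.6 -0.7]
done 60.1167
```

View pics/f1.png

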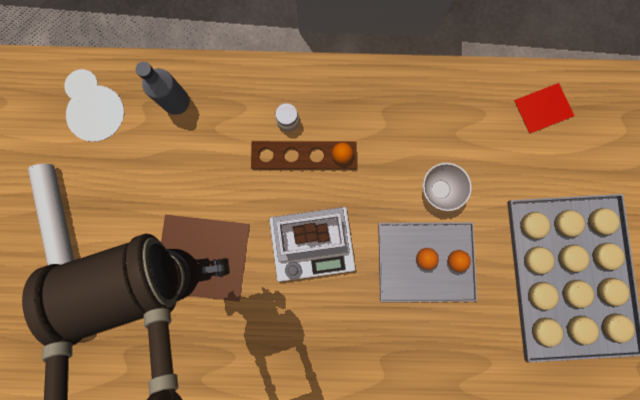

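The first clementine is seated at (342,153). The other two haven't moved.

```bash
python3 - <<'E'
from h import *
np.set_printoptions(precision=1,suppress=True)
p=cams.grab_frame('top')
ok=fruit([427.3,258.7],[688.4,-0.2],p)
r.move_ptp([430,200,230],down(PA+np.pi/2))
p=cams.grab_frame('top'); save(p,'f2.png')
for d in cams.outline_of(p,'fruit0'): print(d['confidence'],d['centre'])
E
```

```text
fruit at [ 450.9 -257. ]
grip 48.636067331085826 [-1.6 -1.   4.3]
lift 48.7044485110288
20 [-0.8  0.2 -0.6]
16 [1.  0.2 0.1]
14 [-0.1  0.8 -1.6]
13 [-0.2  0.2 -0.6]
12.5 [-0.1  0.3 -0.7]
done 72.5833
0.75 [459.1, 259.8]
0.64 [344.7, 152.1]
0.56 [317.2, 152.5]
```

View pics/f2.png

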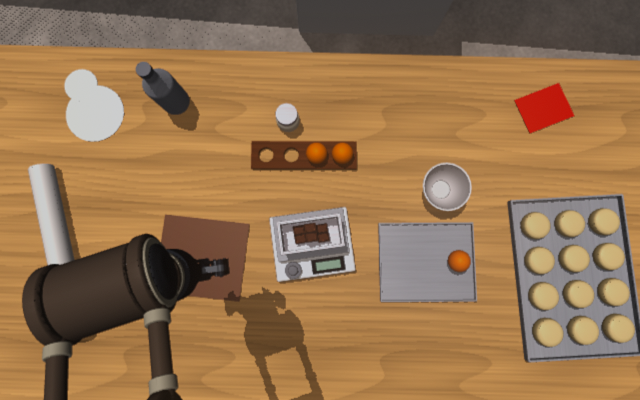

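Two are seated, at (317,153) and (342,153). The third, at (459,261), goes into the leftmost dimple.

```bash
python3 - <<'E'
from h import *
np.set_printoptions(precision=1,suppress=True)
p=cams.grab_frame('top')
ok=fruit([459.1,261.0],[685.9,119.5],p)
r.move_ptp([350,-250,250],down(PA+np.pi/2)); r.pause(.5)
p=cams.grab_frame('top'); save(p,'f3.png'); q=cams.grab_frame('scene')
H=[[685.9,119.5],[687.8,59.8],[688.4,-.2],[689.5,-59.8]]
S=[(circ(h,17.5,12),(255,0,0)) for h in H]+[(circ(h,25,30),(0,255,0)) for h in H]
S+=[(rect(PC,PA,100,160,45),(0,0,255)),(rect(PC,PA,70,136,100),(0,255,0))]
overlay(p,S,'f3t.png',(245,90,365,290),3); overlay(q,S,'f3s.png',(230,140,410,290),4.4)
E
```

```text
fruit at [ 447.4 -329. ]
grip 48.432478123476535 [ 0.1 -0.1  3.1]
lift 48.66939009337535
20 [-0.1 -0.4 -0.5]
16 [ 0.5  0.6 -0.6]
14 [ 0.7 -0.2 -0.9]
13 [-0.1  0.2 -0.2]
12.5 [ 0.5  1.2 -0.7]
done 85.7333
```

View pics/f3.png

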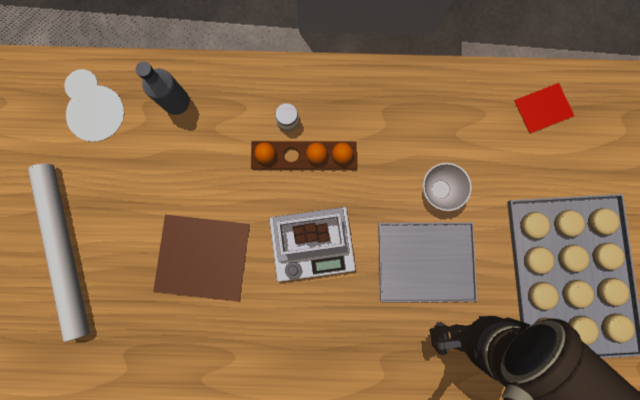

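View pics/f3t.png

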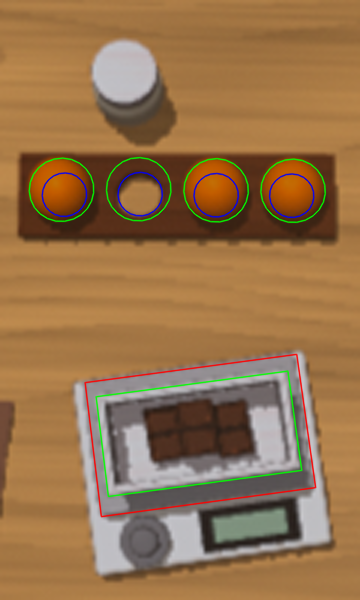

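View pics/f3s.png

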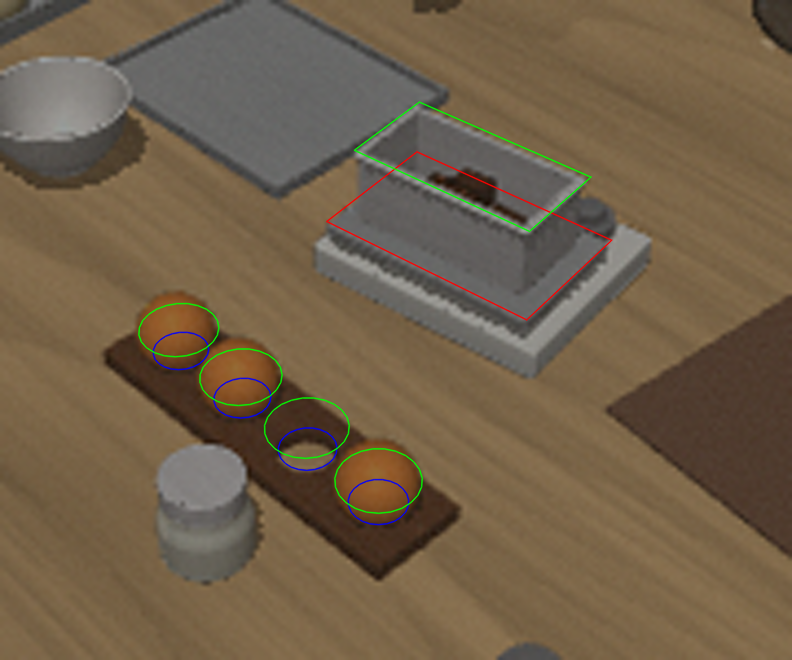

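Everything is in place in both views and the arm is clear, so I'm handing in.

```bash
python3 - <<'E'
from h import *
s=r.get_state(); print(s['t'],s['wrist_force'],s['eef_pos'])
job.close_job()
E
```

```text
88.5 [ 0.43287297 -0.08868802  0.56397058] [ 350.02635634 -249.99235007  249.99757292]
the job is handed in; nothing more can be done
```

I set the empty tin on the plate, let go of it and pressed the tare key. After that I dropped all 3 chunks into the tin and seated all 3 clementines in dimples of their own. The job was handed in at 88.5 s; it reports no verdict.

**Tin:** after release, and again in the last pictures, its rim sat centred on the plate to about 2 mm and square in both views.

**Tare key:** the force rose to 3.9 N, then hit a hard stop (8.7 N) after about 5 mm of travel. I held it there for more than 0.5 s with the tin still empty, then released it. I did not measure the key's return, but it looks up in the last pictures.

**Chunks:** all three lie inside the tin below the rim. The mat and the baking sheet are empty.

**Clementines:** they are in the dimples at y ≈ 119, 0 and −60 mm, leaving the one next to the jar empty. They look centred in both views.

**Bystanders:** the bowl and the jar appear where they started.

**Disagreements:**
- The scene camera puts outlines about 2–3 mm off compared with the top camera, roughly the stated calibration error; I used the top camera for positions.
- The first key contact came at about 45 mm above the table, against the 31 mm I had assumed. The springy force up to the stop shows it was the key and not the plate.

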